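# Slide the tool tray over the sill into its bench bay

### The arm

A 6-joint arm with a two-finger parallel gripper is mounted at the origin on the work surface. World frame = base frame: x ahead of the robot, y to its left, z up, the work surface at z = 0. Lengths are in m, angles in degrees, forces in N, time in s.
With the tool pointing down it reaches from about 0.35 to 0.875 m from the base axis. Payload 4.2 kg.
Tool frame: the origin (TCP) lies at the very end of the fingers, on their centre line; the grasp point (between the pads) lies 19 mm behind it; z points along the fingers, y is the line along which they close (so a half turn about z gives the same grasp; the last joint's range is limited). The gripper opens to 87 mm and grips with 3 to 60 N. Pads are 19 mm wide; open, the fingers measure 117 mm over their backs; the gripper's body (75 mm by 190 mm) begins 51 mm behind the grasp point.
Start: joints at [89.989, 22.042, 0.453, 0, -68.411, -14.817], TCP at [0.16, 0.604, 0.223] pointing down, gripper open.
Joint ranges: [-179.83, 179.83], [-69.29, 118.12], [-61.27, 80.66], [-181.25, 117.63], [-171.15, -9.14], [-177.46, 177.46]. Speed limits (degrees/s): [159.86, 159.86, 180, 180, 180, 180].

### API

Orientations are given as a 3x3 rotation matrix whose columns are the frame's x, y, z axes.
In Python, from station import * gives the robot as it stands.
- The arm moves only by the shell command python3 -m pendant 'ROWS'. ROWS is JSON, a list of rows, each an object of numbers: "x", "y", "z": the shift along the world's x, y, z normalised to -1 to 1, where 1 is 250 mm; "rx", "ry", "rz": the turn, a rotation vector about the world's x, y, z normalised to -1 to 1, where 1 is 180 degrees; "claw": the opening, from 0 (shut) to 1 (fully open). A call has exactly 8 rows; each row is the pose to reach, as a shift and turn from the pose commanded when the call began, turning the shorter way round; what a row does not reach only later rows make up. A row lasts 1/8 s, in which the tool goes at most 62.5 mm and 10.7 degrees, less where a joint would pass 70% of its speed; a pose out of reach is approached as far as the arm can. A call with a number of a shift or a turn outside -1 to 1 is refused whole. A call with a gripper value outside its range is refused whole. The fingers move at their own pace and stop on an object; the grip force is fixed at half the most. Time passes only in rows, so rows that repeat a pose let the fingers close, or fill a call up. It gives the time, the measured TCP pose, the force, the opening and the grip force at its end, in the units of the state.
- sense(): the state, without advancing time (a new reading comes with each control period).
- capture(name): name is "side" or "top"; returns a dict with "color" (480x640x3 uint8, red, green, blue), "mtx" (3x3 intrinsics, pixels), "world_to_cam" (4x4, takes a point from world to camera coordinates). Camera axes: x right, y up, looking along -z (the intrinsics and any distortion apply to the point x, -y, -z); pixel columns grow to the right and rows downward; lengths in m; the calibration is good to about 2 mm. A picture is of the moment at which its call begins. There is no depth.
- finish_job(): hands the job in; it is judged then, once.
Trained networks look in a picture, given as the dict that the camera call returned (one of the last four; its "shot" number tells which), for a name from the list of things; names that differ only in an ending like _2 or _b are one class to them, and where a whole thing is asked for, a point or a joint stands for the part that bears it (a point fixed in the world has none). Each returns a list of dicts, best first, with "conf" (0 to 1); they miss things now and then, are a little off and sometimes report something else, mostly with a low value. They report only what shows in the picture. A call takes as long as a camera call. They do not tell look-alikes from the thing itself.
- search_frame(picture, label): "centre" ([column, row] in pixels, amid what is visible of it).
- regions_of(picture, label): "region" (480x640 bool, what is visible of it) and "centre" ([column, row] in pixels, amid what is visible of it).
The state is a dict: "time_s": time; "joints": joint angles; "joint_velocities": joint speeds; "effort": joint torques, N m; "tcp_pos": TCP position; "ee_rot": TCP orientation; "wrist_force": force on the tool from outside, world axes, zero at the start; "moment": the same for the moment, N m; "gripper_width": opening from 0.0 (shut) to 1.0 (fully open); "gripper_force": force on a finger pad.
Only numpy, scipy, OpenCV 4.12 (cv2) and the standard library are available. Lean on these libraries where they do the work, as an engineer would, in place of code of your own. Each camera call takes 0.05 s, during which the arm holds its last target. There are 200 camera calls.

### The job

Park the open plywood tool tray in the steel bay on the bench: lift its front edge by the dowel grip so that it rests on the bay's raised sill with the tail still on the bench, then push it from behind over the sill until it lies flat inside the bay, and press it gently but definitely home against the end stop, wherever that is set. Slide it, do not carry it; never ram the sill, the rails or the stop; keep the jar upright and both things in the tray, do not disturb the other things on the bench, and let go at the end.

Things in the scene. Friction and masses are not known exactly. Their poses are not given: they have to be found in the camera images.
- tray: Loose open plywood tray, 150 long (x) x 120 wide (y), walls 45 high, 9 thick, floor 6; 0.4 to 0.7 kg plus 0.2 kg load. Origin: centre of its underside. +x points to its front, the end that goes first into the bay, which carries the grip. Starts flat on the bench before the sill, up to 25 mm off the bay's centre line and up to 0.22 rad askew to the bay.
- tray_grip (a point): Middle of the tray's grip: a wooden dowel 12 in diameter, 30 long across the tray (y), on a short stem (12 wide) over the middle of the front wall; 70 ahead of the tray's origin, 68 above its underside, 23 above the wall's top. Pinched lightly (about 20 N) by its two ends, the tray pivots nose-up between the fingers; pinched hard it may come up level.
- tray_front (a point): Middle of the tray's front bottom edge, 75 ahead of its origin.
- tray_tail (a point): Middle of the tray's tail bottom edge, 75 behind its origin; the tail wall above it is flat, 45 high, to push on (at 25 to 40 above the bench it can be pushed all the way). Half-way over the sill the tray tips forward and its tail rises about 25; fingers that press on the tail wall hold it by rubbing and the push climbs fast: back off a little and the tray tips and frees itself. The tail drops again once behind the sill.
- bay: Fixed bay of slotted steel angle on the bench, no floor of its own. Origin: on the bench, middle of the sill's outer face; +x points into the bay, the way the tray goes; y across. Rails 30 high stand on both sides, 132 apart inside, x 0 to 225; their flared ends reach out to x = -33, about 157 apart there.
- stop: End stop across the bay: a fixed plate and, screwed out of it towards the sill, a dark rigid bar 110 wide, 35 high, 15 thick, the thing the tray meets. Origin: foot of the bar's face when fully back, 198 in the bay's x; axes as the bay's. The bar is locked 0 to 30 nearer the sill, not measured: feel for it. Sliding takes 2 to 9 N; the stop is a clear rise. Press with 3 to 25 N.
- jar: Small amber screw-cap jar, 48 diameter, 36 high, standing loose in the tray's front half, left of its middle line (+y of the tray). Origin: centre of its underside.
- mould: Black graphite mould block 60 x 36 x 24, lying loose in the tray's rear half. Origin: centre of its underside.
- frit_jar: Bystander: glass jar with a metal cap, 64 diameter, 85 high, on the bench beyond the bay. Origin: centre of its underside.
- tin: Bystander: round blue tin, 72 diameter, 50 high, on the bench beyond the bay. Origin: centre of its underside.
- marver: Bystander: graphite plate 70 x 100 x 22 with a wooden handle, lying on the bench. Origin: centre of the plate's underside.
- burner: Bystander: fixed bench burner, about 110 x 90 at the foot and 170 high, tilted barrel. Origin: centre of its foot.
- bay_sill (a point): Middle of the sill's top: a square steel bar across the entrance, 10 thick (bay x 0 to 10), 12 high; the tray cannot climb it when merely pushed. Keep every press of the tray on sill and rails below 40 N.
- bay_crossbar (a point): Middle of a 10 mm round crossbar on two posts over the bay, 105 in from the sill's outer face, 125 above the bench: the tray and its grip (74) pass below it, a gripper does not.
There are look-alikes about, which are no part of the job. There is more than one size of the tray; the job needs the largest.

How it is judged (in metres and radians):
On the way, in this order (a step that is already met when the one before it is completed fails the run):
1. the tray's front edge rests on the sill while its tail is still on the bench outside (x of tray_front in the frame of bay above 0.001 m and height (world z) of tray_front above 0.009 m and height (world z) of tray_tail below 0.006 m and x of tray_tail in the frame of bay below -0.05 m and contact force between tray and bay above 0.5 N), for 0.2 s.
2. the tray, its tail down behind the sill, is pressed on the stop with more than 3 N (contact force between tray and stop above 3 N and height (world z) of tray_tail below 0.005 m and x of tray_tail in the frame of bay above 0.01 m), for 0.1 s.
At the end, for the whole second after the job is handed in: the tray lies flat on the bench inside the bay, where it was pressed home on the stop, its whole tail at least 4 mm clear behind the sill, square to the bay within 0.08 rad, at rest and let go, with the jar upright and the mould block both lying in it (x of tray_tail in the frame of bay above 0.014 m and height (world z) of each of tray_tail, tray_front below 0.004 m and angle between the x axis of tray and the x axis of bay, either way round below 0.08 rad and linear speed of tray below 0.01 m/s and horizontal distance between each of jar, mould and tray below 0.075 m and height (world z) of jar below 0.02 m and angle between jar's own z axis and vertical below 0.2 rad and height (world z) of mould below 0.03 m); the robot touches nothing.
It fails at once if the tray presses on the stop with more than 25 N, or on the sill and rails with more than 40 N (contact force between tray and stop above 25 N or contact force between tray and bay above 40 N).
It fails at once if the tray is carried: front and tail edges both more than 25 mm above the bench (height (world z) of each of tray_front, tray_tail above 0.025 m).
It fails at once if the jar in the tray tips by more than 0.7 rad (angle between jar's own z axis and vertical above 0.7 rad).
It fails at once if a bystander is moved by more than 20 mm (distance of any of frit_jar, tin, marver from where it was at the start of the episode above 0.02 m).
It fails at once if the arm or fingers press on the bay, the stop or the burner with more than 15 N (contact force between any of the fingers, the arm and bay above 15 N or contact force between any of the fingers, the arm and stop above 15 N or contact force between any of the fingers, the arm and burner above 15 N).
It also fails if it takes over 72 s, if anything falls off the work surface, if the arm or the gripper's body presses on something with over 40 N, if the wrist force passes 120 N, or if a joint passes its speed limit or range.

## Working session

There is one attempt and no reset: what is moved stays moved. The work goes in short steps, Python scripts to look and compute and a shell command to move; the robot and the scene stay as the last step left them, time stands still between calls to the robot, and variables do not carry over. Pictures are saved under pics/ and viewed, at most 10 in all, crops included, and the job is handed in when it is done.

```bash
ls; mkdir -p pics; python3 - <<'E'
from station import *
import cv2,numpy as np
s=sense();print({k:np.round(v,3).tolist() for k,v in s.items()})
for n in("top","side"):
    c=capture(n);cv2.imwrite(f"pics/{n}0.png",c["color"][:,:,::-1]);print(c["mtx"],np.round(c["world_to_cam"],4).tolist(),c.keys())
    for l in("tray","tray_grip","bay","bay_sill","stop","bay_crossbar","jar","mould","tray_tail","tray_front"):
        print(n,l,[(np.round(d["centre"]).tolist(),round(d["conf"],2)) for d in search_frame(c,l)])
E
```

```text
pics
{'time_s': 0.0, 'joints': [89.99, 22.09, 0.379, -0.032, -68.411, -14.818], 'joint_velocities': [0.046, -0.039, -0.025, 0.026, -0.034, -0.055], 'effort': [0.002, -39.066, 18.741, 4.22, 0.011, -0.0], 'tcp_pos': [0.16, 0.604, 0.221], 'ee_rot': [[0.967, -0.256, -0.001], [-0.256, -0.967, -0.002], [0.0, 0.002, -1.0]], 'wrist_force': [0.18, 0.294, 0.911], 'moment': [0.005, -0.034, 0.021], 'gripper_force': 0.0, 'gripper_width': 1.002}
[[589.96287583   0.         320.5329954 ]
 [  0.         589.96287583 237.57722765]
 [  0.           0.           1.        ]] [[-0.1312, -0.9913, -0.0048, 0.0671], [0.9703, -0.1294, 0.2042, -0.563], [-0.203, 0.0222, 0.9789, -1.3103], [0.0, 0.0, 0.0, 1.0]] dict_keys(['color', 'mtx', 'world_to_cam', 'shot'])
top tray [([396.0, 273.0], 0.83), ([482.0, 328.0], 0.82), ([490.0, 237.0], 0.59)]
top tray_grip [([491.0, 239.0], 0.83), ([394.0, 272.0], 0.69), ([479.0, 324.0], 0.67)]
top bay [([297.0, 277.0], 0.93)]
top bay_sill [([297.0, 285.0], 0.65)]
top stop [([259.0, 276.0], 0.66)]
top bay_crossbar [([297.0, 280.0], 0.98), ([261.0, 274.0], 0.22)]
top jar [([294.
[... 519 characters left out ...]
33, -1.146], [0.0, 0.0, 0.0, 1.0]] dict_keys(['color', 'mtx', 'world_to_cam', 'shot'])
side tray [([315.0, 332.0], 0.68), ([275.0, 426.0], 0.68), ([385.0, 419.0], 0.58)]
side tray_grip [([272.0, 429.0], 0.76), ([289.0, 232.0], 0.7), ([384.0, 420.0], 0.69), ([320.0, 331.0], 0.58)]
side bay [([314.0, 257.0], 0.98)]
side bay_sill [([319.0, 254.0], 0.62)]
side stop [([287.0, 229.0], 0.57)]
side bay_crossbar [([315.0, 259.0], 0.78)]
side jar [([305.0, 325.0], 0.68)]
side mould [([308.0, 323.0], 0.7), ([328.0, 337.0], 0.63)]
side tray_tail [([276.0, 428.0], 0.69), ([318.0, 331.0], 0.56), ([318.0, 255.0], 0.45)]
side tray_front [([312.0, 333.0], 0.93), ([388.0, 417.0], 0.9), ([278.0, 430.0], 0.83)]
```

View pics/top0.png

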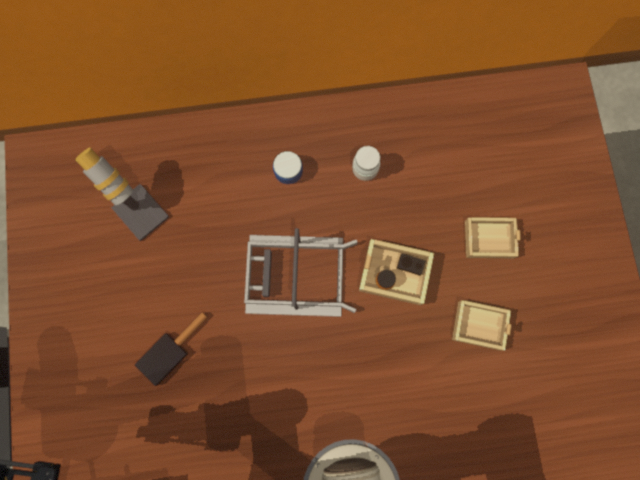

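View pics/side0.png

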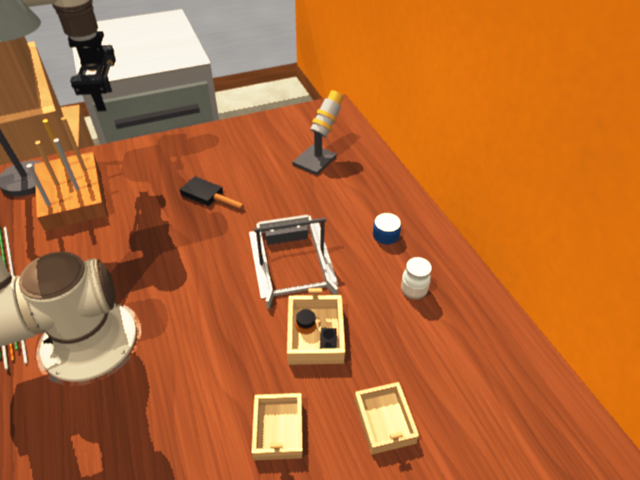

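The top view shows the large tray at (397,271) with the jar and mould in it, and the bay at (297,277) opening toward it, so bay +x is image-left, roughly world +y. The small empty trays at (493,237) and (483,326) are decoys. In the side view the grip is at (315,291), on the bay side. Next I'll fit models to the masks.

```bash
cat > h.py <<'E'
from station import *
import cv2,numpy as np
from scipy.optimize import minimize
def proj(c,P):
    P=np.atleast_2d(P);q=P@c["world_to_cam"][:3,:3].T+c["world_to_cam"][:3,3]
    q=q*[1,-1,-1];p=q@c["mtx"].T;return p[:,:2]/p[:,2:]
def pose(v,P):
    a=v[2];P=np.asarray(P,float);return np.c_[v[0]+np.cos(a)*P[:,0]-np.sin(a)*P[:,1],v[1]+np.sin(a)*P[:,0]+np.cos(a)*P[:,1],P[:,2]]
def box(x0,x1,y0,y1,z0,z1): return [(x,y,z) for x in(x0,x1) for y in(y0,y1) for z in(z0,z1)]
def ground(c,uv,z):
    R=c["world_to_cam"][:3,:3];t=c["world_to_cam"][:3,3];o=-R.T@t
    d=R.T@((np.linalg.inv(c["mtx"])@[uv[0],uv[1],1])*[1,-1,-1]);return o+d*(z-o[2])/d[2]
S=4
def render(c,v,parts):
    m=np.zeros((480*S,640*S),np.uint8)
    for p in parts:
        cv2.fillConvexPoly(m,cv2.convexHull(np.round(proj(c,pose(v,p))*S+S/2-.5).astype(np.int32)),1)
    return cv2.resize(m.astype(np.float32),(640,480),interpolation=cv2.INTER_AREA)
def tray_parts(pr=None): return [box(-.075,.075,-.06,.06,0,.045),box(.064,.076,-.006,.006,.045,.068),box(.064,.076,-.015,.015,.062,.074)]
def bay_parts(p):
    w=p[0]
    L=[]
    for s in(1,-1):
        y=sorted((s*.066,s*(.066+.003)));L.append(box(0,.225,y[0],y[1],0,.03))
        y=sorted((s*.066,s*(.066+w)));L.append(box(0,.225,y[0],y[1],0,.003))
        L.append([(0,s*.066,0),(0,s*.069,0),(0,s*.066,.03),(0,s*.069,.03),(-.033,s*.0785,0),(-.033,s*.0815,0),(-.033,s*.0785,.03),(-.033,s*.0815,.03)])
        y=s*.078;L.append(box(.1,.11,y-.005,y+.005,0,.125))
    L.append(box(0,.01,-.066,.066,0,.012));L.append(box(.1,.11,-.08,.08,.12,.13))
    return L
def fit(cs,ms,v0,pf,step):
    f=lambda v:sum(np.abs(render(c,v[:3],pf(v[3:]))-m).sum() for c,m in zip(cs,ms))
    v0=np.array(v0,float);sx=np.vstack([v0]+[v0+np.eye(len(v0))[i]*step[i] for i in range(len(v0))])
    r=minimize(f,v0,method="Nelder-Mead",options=dict(initial_simplex=sx,maxiter=250,xatol=1e-5,fatol=.1));return r.x,r.fun/sum(m.sum() for m in ms)
def mask(c,l,near):
    d=[d for d in regions_of(c,l) if np.hypot(*(np.array(d["centre"])-near))<25]
    return d[0]["region"].astype(np.float32) if d else None
E
python3 - <<'E'
from h import *
c=[capture("top"),capture("side")]
mt=[mask(c[0],"tray",(396,272)),mask(c[1],"tray",(316,332))]
mb=[mask(c[0],"bay",(297,277)),mask(c[1],"bay",(314,257))]
print([m is None or m.sum() for m in mt+mb])
def full(m): # fill tray holes from jar/mould
    k=cv2.findContours(m.astype(np.uint8),cv2.RETR_EXTERNAL,cv2.CHAIN_APPROX_NONE)[0];return cv2.drawContours(np.zeros((480,640),np.uint8),k,-1,1,-1).astype(np.float32)
mt=[full(m) for m in mt]
g=ground(c[0],(397,272),.045)
for cs,ms in((c,mt),(c[:1],mt[:1]),(c[1:],mt[1:])):
    print("tray",fit(cs,ms,[g[0],g[1],np.pi/2],tray_parts,[.01,.01,.1]))
b=ground(c[0],(342,277),0)
for cs,ms in((c,mb),(c[:1],mb[:1]),(c[1:],mb[1:])):
    v,e=fit(cs,ms,[b[0],b[1],np.pi/2,.02],bay_parts,[.01,.01,.08,.005]);print("bay",v,e)
vt=fit(c,mt,[g[0],g[1],np.pi/2],tray_parts,[.01,.01,.1])[0]
vb=fit(c,mb,[b[0],b[1],np.pi/2,.02],bay_parts,[.01,.01,.08,.005])[0]
out=[]
for k,(x,y) in zip(c,((220,210),(225,190))):
    im=cv2.resize(k["color"][:,:,::-1],None,fx=4,fy=4,interpolation=cv2.INTER_CUBIC)
    for v,P in((vt,tray_parts()),(vb[:3],bay_parts(vb[3:]))):
        for p in P:
            h=cv2.convexHull(np.round(proj(k,pose(v,p))*4+1.5).astype(np.int32));cv2.polylines(im,[h],True,(0,255,0),1)
    out.append(im[y*4:y*4+(480 if k is c[0] else 740),x*4:x*4+(880 if k is c[0] else 540)])
cv2.imwrite("pics/ov_t.png",cv2.resize(out[0],(800,436)));cv2.imwrite("pics/ov_s.png",out[1][:,:][:740] if 0 else cv2.resize(out[1],(438,600)))
E
```

```text
[np.float32(357.0), np.float32(3154.0), np.float32(2846.0), True]
tray (array([ 0.47008209, -0.17321032,  1.20646997]), np.float64(0.77364825240441))
tray (array([ 0.48327566, -0.17029006,  1.46056397]), np.float64(8.910364145658264))
tray (array([ 0.46996195, -0.17323848,  1.20604832]), np.float64(0.027713773681515615))Traceback (most recent call last):
  File "<stdin>", line 14, in <module>
  File "h.py", line 33, in fit
    r=minimize(f,v0,method="Nelder-Mead",options=dict(initial_simplex=sx,maxiter=250,xatol=1e-5,fatol=.1));return r.x,r.fun/sum(m.sum() for m in ms)
    res = _minimize_neldermead(fun, x0, args, callback, bounds=bounds,
                               **options)
    fsim[k] = func(sim[k])
              ~~~~^^^^^^^^
    fx = function(np.copy(x), *(wrapper_args + args))
  File "h.py", line 31, in <lambda>
    f=lambda v:sum(np.abs(render(c,v[:3],pf(v[3:]))-m).sum() for c,m in zip(cs,ms))
               ~~~^^^^^^^^^^^^^^^^^^^^^^^^^^^^^^^^^^^^^^^^^^^^^^^^^^^^^^^^^^^^^^^^^
  File "h.py", line 31, in <genexpr>
    f=lambda v:sum(np.abs(render(c,v[:3],pf(v[3:]))-m).sum() for c,m in zip(cs,ms))
                          ~~~~~~~~~~~~~~~~~~~~~~~~~^~
TypeError: unsupported operand type(s) for -: 'float' and 'NoneType'
```

```bash
cat >> h.py <<'E'
def best(c,l,near):  # largest mask near the place, outer contour filled for tray
    d=[d for d in regions_of(c,l) if np.hypot(*(np.array(d["centre"])-near))<25]
    if not d: return None
    m=max((x["region"] for x in d),key=lambda r:r.sum()).astype(np.uint8)
    if l=="tray":
        k=cv2.findContours(m,cv2.RETR_EXTERNAL,cv2.CHAIN_APPROX_NONE)[0];m=cv2.drawContours(np.zeros((480,640),np.uint8),k,-1,1,-1)
    return m.astype(np.float32)
E
python3 - <<'E'
from h import *
M={}
C={}
for n,nt,nb in(("top",(396,272),(297,277)),("side",(316,332),(314,257))):
    for i in range(5):
        c=capture(n);C[n]=c
        for l,q in(("tray",nt),("bay",nb)):
            m=best(c,l,q)
            if m is not None: M.setdefault((n,l),[]).append(m)
D={}
for k,v in M.items():
    print(k,[int(m.sum()) for m in v]); a=np.median([m.sum() for m in v]); D[k]=min(v,key=lambda m:abs(m.sum()-max(x.sum() for x in v)))
T,Sd=C["top"],C["side"]
g=ground(T,(397,272),.045);b=ground(T,(342,277),0)
R={}
for l,v0,pf,st in(("tray",[g[0],g[1],1.3],tray_parts,[.01,.01,.1]),("bay",[b[0],b[1],1.6,.02],bay_parts,[.01,.01,-.08,.01])):
    for ns in(("top",),("side",),("top","side")):
        v,e=fit([C[n] for n in ns],[D[n,l] for n in ns],v0,pf,st);print(l,ns,np.round(v,4),round(float(e),3))
    R[l]=v
np.savez("fit.npz",**R)
for n,(x,y,w,h) in (("top",(220,210,220,120)),("side",(235,200,140,170))):
    k=C[n];im=cv2.resize(k["color"][:,:,::-1],None,fx=4,fy=4,interpolation=cv2.INTER_CUBIC)
    for v,P in((R["tray"],tray_parts()),(R["bay"][:3],bay_parts(R["bay"][3:]))):
        for p in P: cv2.polylines(im,[cv2.convexHull(np.round(proj(k,pose(v,p))*4+1.5).astype(np.int32))],True,(0,255,0),1)
    im=im[y*4:(y+h)*4,x*4:(x+w)*4];f=min(800/im.shape[1],600/im.shape[0]);cv2.imwrite(f"pics/ov_{n}.png",cv2.resize(im,None,fx=f*.999,fy=f*.999))
E
```

```text
('top', 'tray') [3464, 3473, 3512, 3518, 3501]
('top', 'bay') [2939, 2836, 2778, 2782]
('side', 'tray') [4016, 3892, 3881, 3838]
('side', 'bay') [2386, 2471, 2391]
tray ('top',) [ 0.4693 -0.1729  1.2094] 0.023
tray ('side',) [ 0.4701 -0.1737  1.208 ] 0.032
tray ('top', 'side') [ 0.4698 -0.1728  1.2077] 0.029
bay ('top',) [ 0.4791 -0.0457  1.4065  0.0277] 0.084
bay ('side',) [ 0.4795 -0.0459  1.4078  0.0283] 0.124
bay ('top', 'side') [ 0.4791 -0.0459  1.4075  0.0278] 0.107
```

```bash
R='' 
python3 -m pendant '[{"x":0.446,"y":-0.95,"z":0,"rz":-0.178,"claw":1},{"x":0.446,"y":-0.95,"z":0,"rz":-0.178,"claw":1},{"x":0.446,"y":-0.95,"z":0,"rz":-0.178,"claw":1},{"x":0.446,"y":-0.95,"z":0,"rz":-0.178,"claw":1},{"x":0.446,"y":-0.95,"z":0,"rz":-0.178,"claw":1},{"x":0.446,"y":-0.95,"z":0,"rz":-0.178,"claw":1},{"x":0.446,"y":-0.95,"z":0,"rz":-0.178,"claw":1},{"x":0.446,"y":-0.95,"z":0,"rz":-0.178,"claw":1}]'
python3 -m pendant '[{"x":0.446,"y":-0.95,"z":0,"rz":-0.178,"claw":1},{"x":0.446,"y":-0.95,"z":0,"rz":-0.178,"claw":1},{"x":0.446,"y":-0.95,"z":0,"rz":-0.178,"claw":1},{"x":0.446,"y":-0.95,"z":0,"rz":-0.178,"claw":1},{"x":0.446,"y":-0.95,"z":0,"rz":-0.178,"claw":1},{"x":0.446,"y":-0.95,"z":0,"rz":-0.178,"claw":1},{"x":0.446,"y":-0.95,"z":0,"rz":-0.178,"claw":1},{"x":0.446,"y":-0.95,"z":0,"rz":-0.178,"claw":1}]'
python3 -m pendant '[{"x":0.447,"y":-0.946,"z":0,"rz":-0.178,"claw":1},{"x":0.447,"y":-0.946,"z":0,"rz":-0.178,"claw":1},{"x":0.447,"y":-0.946,"z":0,"rz":-0.178,"claw":1},{"x":0.447,"y":-0.946,"z":0,"rz":-0.178,"claw":1},{"x":0.447,"y":-0.946,"z":0,"rz":-0.178,"claw":1},{"x":0.447,"y":-0.946,"z":-0.29,"rz":-0.178,"claw":1},{"x":0.447,"y":-0.946,"z":-0.29,"rz":-0.178,"claw":1},{"x":0.447,"y":-0.946,"z":-0.29,"rz":-0.178,"claw":1}]'
python3 - <<'E'
from h import *
s=sense();print(s["time_s"],s["tcp_pos"],np.round(s["ee_rot"],3).tolist(),s["joints"],s["wrist_force"])
E
```

```text
2.9 [0.15992602 0.60415989 0.22254448] [[0.967, -0.256, 0.0], [-0.256, -0.967, -0.0], [0.0, 0.0, -1.0]] [ 8.99881603e+01  2.20423583e+01  4.52764432e-01  2.35416561e-04
 -6.84137076e+01 -1.48151245e+01] [-0.70777367  0.30988565  0.64992816]$[0]: bad value
$[0]: bad value
$[0]: bad value
```

View pics/ov_top.png

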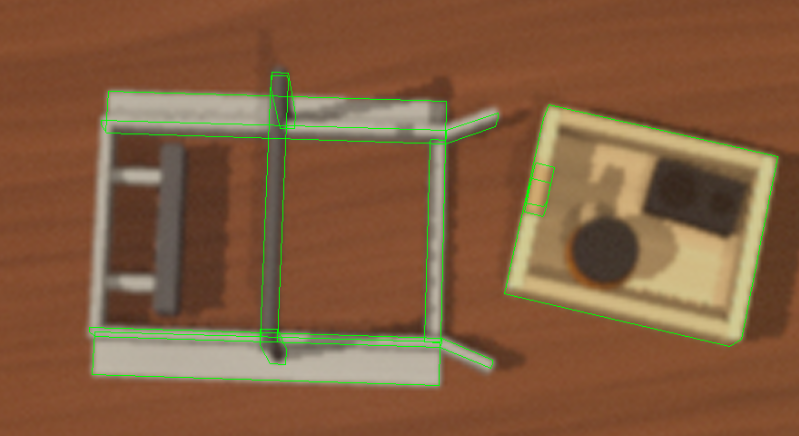

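The overlay confirms the tray outline, the grip at (540,190) and the bay. The rows were refused, most likely because every key has to be present.

```bash
python3 -m pendant '[{"x":0.446,"y":-0.95,"z":0,"rx":0,"ry":0,"rz":-0.178,"claw":1},{"x":0.446,"y":-0.95,"z":0,"rx":0,"ry":0,"rz":-0.178,"claw":1},{"x":0.446,"y":-0.95,"z":0,"rx":0,"ry":0,"rz":-0.178,"claw":1},{"x":0.446,"y":-0.95,"z":0,"rx":0,"ry":0,"rz":-0.178,"claw":1},{"x":0.446,"y":-0.95,"z":0,"rx":0,"ry":0,"rz":-0.178,"claw":1},{"x":0.446,"y":-0.95,"z":0,"rx":0,"ry":0,"rz":-0.178,"claw":1},{"x":0.446,"y":-0.95,"z":0,"rx":0,"ry":0,"rz":-0.178,"claw":1},{"x":0.446,"y":-0.95,"z":0,"rx":0,"ry":0,"rz":-0.178,"claw":1}]' &&
python3 -m pendant '[{"x":0.446,"y":-0.95,"z":0,"rx":0,"ry":0,"rz":-0.178,"claw":1},{"x":0.446,"y":-0.95,"z":0,"rx":0,"ry":0,"rz":-0.178,"claw":1},{"x":0.446,"y":-0.95,"z":0,"rx":0,"ry":0,"rz":-0.178,"claw":1},{"x":0.446,"y":-0.95,"z":0,"rx":0,"ry":0,"rz":-0.178,"claw":1},{"x":0.446,"y":-0.95,"z":0,"rx":0,"ry":0,"rz":-0.178,"claw":1},{"x":0.446,"y":-0.95,"z":0,"rx":0,"ry":0,"rz":-0.178,"claw":1},{"x":0.446,"y":-0.95,"z":0,"rx":0,"ry":0,"rz":-0.178,"claw":1},{"x":0.446,"y":-0.95,"z":0,"rx":0,"ry":0,"rz":-0.178,"claw":1}]' &&
python3 -m pendant '[{"x":0.447,"y":-0.946,"z":0,"rx":0,"ry":0,"rz":-0.178,"claw":1},{"x":0.447,"y":-0.946,"z":0,"rx":0,"ry":0,"rz":-0.178,"claw":1},{"x":0.447,"y":-0.946,"z":0,"rx":0,"ry":0,"rz":-0.178,"claw":1},{"x":0.447,"y":-0.946,"z":0,"rx":0,"ry":0,"rz":-0.178,"claw":1},{"x":0.447,"y":-0.946,"z":0,"rx":0,"ry":0,"rz":-0.178,"claw":1},{"x":0.447,"y":-0.946,"z":-0.29,"rx":0,"ry":0,"rz":-0.178,"claw":1},{"x":0.447,"y":-0.946,"z":-0.29,"rx":0,"ry":0,"rz":-0.178,"claw":1},{"x":0.447,"y":-0.946,"z":-0.29,"rx":0,"ry":0,"rz":-0.178,"claw":1}]'
python3 - <<'E'
from h import *
s=sense();print(s["time_s"],s["tcp_pos"],np.round(s["ee_rot"],3).tolist(),s["joints"],s["wrist_force"])
E
```

```text
time_s: 3.9
tcp_pos: [0.2711, 0.3678, 0.2223]
ee_rot: [[0.685, -0.729, -0.0], [-0.729, -0.685, -0.0], [0.0, 0.0, -1.0]]
wrist_force: [1.2, -0.0, -0.0]
gripper_width: 1.007
gripper_force: 0.0
time_s: 4.9
tcp_pos: [0.3827, 0.1304, 0.2225]
ee_rot: [[0.195, -0.981, -0.0], [-0.981, -0.195, 0.0], [-0.0, 0.0, -1.0]]
wrist_force: [-0.4, 0.1, 0.7]
gripper_width: 1.002
gripper_force: 0.0
time_s: 5.9
tcp_pos: [0.4951, -0.1065, 0.1506]
ee_rot: [[-0.355, -0.935, -0.0], [-0.935, 0.355, -0.001], [0.001, 0.0, -1.0]]
wrist_force: [0.6, -0.4, 0.0]
gripper_width: 0.999
gripper_force: 0.0
5.9 [ 0.49509992 -0.10650412  0.15057829] [[-0.355, -0.935, -0.0], [-0.935, 0.355, -0.001], [0.001, 0.0, -1.0]] [  6.28432418  14.48118732 -21.97685459   0.06019054 -53.56883225
 -27.11950172] [ 0.55885641 -0.44340322  0.04048888]
```

```bash
python3 -m pendant '[{"x":0,"y":-0.004,"z":-0.2,"rx":0,"ry":0,"rz":0,"claw":0.7},{"x":0,"y":-0.004,"z":-0.35,"rx":0,"ry":0,"rz":0,"claw":0.7},{"x":0,"y":-0.004,"z":-0.398,"rx":0,"ry":0,"rz":0,"claw":0.7},{"x":0,"y":-0.004,"z":-0.398,"rx":0,"ry":0,"rz":0,"claw":0.5},{"x":0,"y":-0.004,"z":-0.398,"rx":0,"ry":0,"rz":0,"claw":0.2},{"x":0,"y":-0.004,"z":-0.398,"rx":0,"ry":0,"rz":0,"claw":0.2},{"x":0,"y":-0.004,"z":-0.398,"rx":0,"ry":0,"rz":0,"claw":0.2},{"x":0,"y":-0.004,"z":-0.398,"rx":0,"ry":0,"rz":0,"claw":0.2}]'
python3 - <<'E'
from h import *
c=capture("side");cv2.imwrite("pics/s2.png",cv2.resize(c["color"][240:400,230:430,::-1],None,fx=3.7,fy=3.7))
E
```

```text
time_s: 6.9
tcp_pos: [0.4942, -0.1081, 0.0513]
ee_rot: [[-0.358, -0.934, -0.001], [-0.934, 0.358, 0.0], [0.0, 0.001, -1.0]]
wrist_force: [-3.6, 2.8, 5.6]
gripper_width: 0.34
gripper_force: 30.0
```

View pics/s2.png

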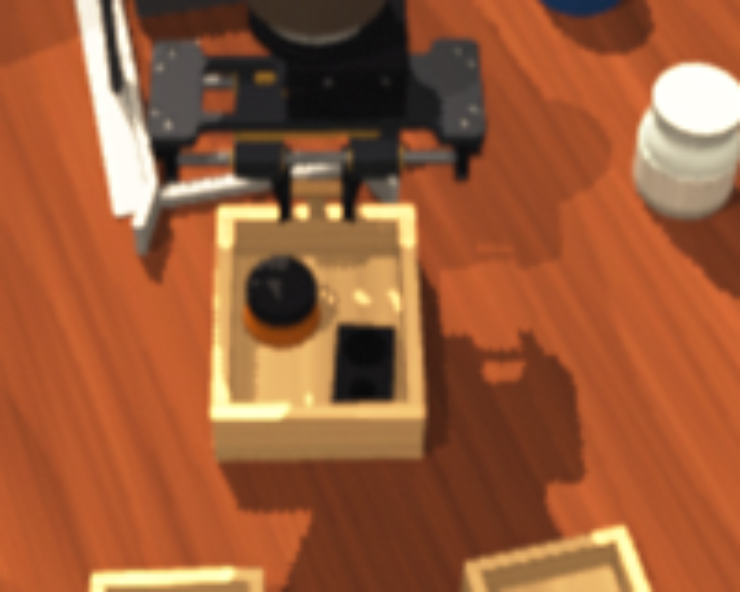

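```bash
python3 -m pendant '[{"x":-0.002,"y":-0.005,"z":0.014,"rx":0.007,"ry":-0.003,"rz":0,"claw":0.2},{"x":-0.004,"y":-0.01,"z":0.028,"rx":0.015,"ry":-0.006,"rz":0,"claw":0.2},{"x":-0.006,"y":-0.017,"z":0.042,"rx":0.022,"ry":-0.008,"rz":0,"claw":0.2},{"x":-0.008,"y":-0.022,"z":0.056,"rx":0.029,"ry":-0.011,"rz":0,"claw":0.2},{"x":-0.011,"y":-0.028,"z":0.07,"rx":0.036,"ry":-0.014,"rz":0,"claw":0.2},{"x":-0.013,"y":-0.034,"z":0.083,"rx":0.044,"ry":-0.017,"rz":0,"claw":0.2},{"x":-0.013,"y":-0.034,"z":0.083,"rx":0.044,"ry":-0.017,"rz":0,"claw":0.2},{"x":-0.013,"y":-0.034,"z":0.083,"rx":0.044,"ry":-0.017,"rz":0,"claw":0.2}]'
python3 - <<'E'
from h import *
s=sense();R=s["ee_rot"];print(np.round(R,3).tolist(),s["tcp_pos"])
c=capture("side");cv2.imwrite("pics/s3.png",cv2.resize(c["color"][240:400,230:430,::-1],None,fx=3.7,fy=3.7))
E
```

```text
time_s: 7.95
tcp_pos: [0.4913, -0.1166, 0.071]
ee_rot: [[-0.354, -0.934, 0.053], [-0.924, 0.358, 0.138], [-0.147, -0.0, -0.989]]
wrist_force: [0.2, 2.3, -2.6]
gripper_width: 0.34
gripper_force: 30.0
[[-0.354, -0.934, 0.053], [-0.924, 0.358, 0.138], [-0.147, -0.0, -0.989]] [ 0.49127938 -0.11660066  0.07101153]
```

View pics/s3.png

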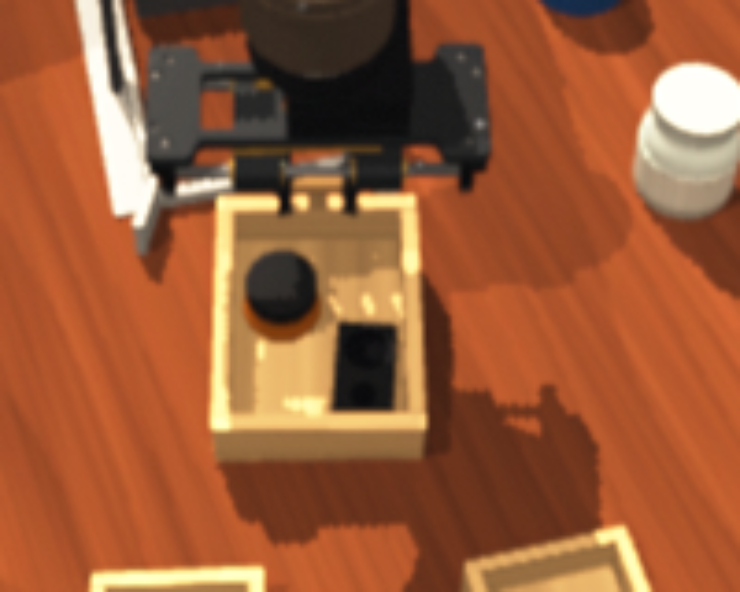

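```bash
python3 -m pendant '[{"x":-0.012,"y":0.002,"z":0,"rx":0,"ry":0,"rz":0.008,"claw":0.2},{"x":-0.027,"y":0.004,"z":0,"rx":0,"ry":0,"rz":0.018,"claw":0.2},{"x":-0.043,"y":0.007,"z":0,"rx":0,"ry":0,"rz":0.029,"claw":0.2},{"x":-0.06,"y":0.01,"z":0,"rx":0,"ry":0,"rz":0.041,"claw":0.2},{"x":-0.076,"y":0.012,"z":0,"rx":0,"ry":0,"rz":0.052,"claw":0.2},{"x":-0.088,"y":0.014,"z":0,"rx":0,"ry":0,"rz":0.06,"claw":0.2},{"x":-0.093,"y":0.015,"z":0,"rx":0,"ry":0,"rz":0.064,"claw":0.2},{"x":-0.093,"y":0.015,"z":0,"rx":0,"ry":0,"rz":0.064,"claw":0.2}]'
cat >> h.py <<'E'
def tilted(th):
    def P(pr=None):
        b=np.array(box(-.075,.075,-.06,.06,0,.045));x=b[:,0]+.075
        return [np.c_[-.075+x*np.cos(th)-b[:,2]*np.sin(th),b[:,1],x*np.sin(th)+b[:,2]*np.cos(th)]]
    return P
BAY=np.array([.4791,-.0459,1.4075])
def tobay(v):
    d=np.asarray(v[:2])-BAY[:2];c,s=np.cos(BAY[2]),np.sin(BAY[2]);return np.array([c*d[0]+s*d[1],-s*d[0]+c*d[1]])
def show(v,th=0): # v: pose of tray (tail-based tilt)
    t=tobay(v);print("centre bay",np.round(t,4),"yaw rel",round(v[2]-BAY[2],4))
E
python3 - <<'E'
from h import *
s=sense();print("tcp bay",tobay(s["tcp_pos"]),np.degrees(np.arctan2(s["ee_rot"][1][1],s["ee_rot"][0][1])))
for n,q,rows in(("side",(315,330),slice(300,480)),("top",(396,272),None)):
    c=capture(n);m=best(c,"tray",q)
    if m is None: print(n,"none");continue
    sl=(slice(305,480),slice(0,640)) if n=="side" else (slice(0,480),slice(395,640))
    def f(v): return np.abs(render(c,v,tilted(.147)())[sl]-m[sl]).sum()
    r=min((minimize(f,[.468,-.173,y0],method="Nelder-Mead",options=dict(initial_simplex=np.array([[.468,-.173,y0],[.478,-.173,y0],[.468,-.163,y0],[.468,-.173,y0+.08]]))) for y0 in(1.3,1.4)),key=lambda r:r.fun)
    print(n,r.x,r.fun,m[sl].sum());show(r.x)
E
```

```text
time_s: 9.0
tcp_pos: [0.4676, -0.1132, 0.0711]
ee_rot: [[-0.162, -0.986, 0.024], [-0.976, 0.164, 0.146], [-0.147, 0.001, -0.989]]
wrist_force: [-1.6, -0.9, -3.4]
gripper_width: 0.34
gripper_force: 30.0
tcp bay [-0.06826245  0.00038768] 170.57230158331984
side [ 0.45764974 -0.17237746  1.40323405] 59.5 3511.0
centre bay [-0.1283  0.0006] yaw rel -0.0043
top none
```

```bash
python3 -m pendant '[{"x":0.004,"y":0.025,"z":0,"rx":0,"ry":0,"rz":0,"claw":0.2},{"x":0.012,"y":0.075,"z":0,"rx":0,"ry":0,"rz":0,"claw":0.2},{"x":0.022,"y":0.135,"z":0,"rx":0,"ry":0,"rz":0,"claw":0.2},{"x":0.032,"y":0.195,"z":0,"rx":0,"ry":0,"rz":0,"claw":0.2},{"x":0.042,"y":0.255,"z":0,"rx":0,"ry":0,"rz":0,"claw":0.2},{"x":0.05,"y":0.305,"z":0,"rx":0,"ry":0,"rz":0,"claw":0.2},{"x":0.055,"y":0.336,"z":0,"rx":0,"ry":0,"rz":0,"claw":0.2},{"x":0.055,"y":0.336,"z":0,"rx":0,"ry":0,"rz":0,"claw":0.2}]'
python3 - <<'E'
from h import *
s=sense();print("tcp bay",tobay(s["tcp_pos"]))
c=capture("side");cv2.imwrite("pics/s4.png",cv2.resize(c["color"][210:370,230:430,::-1],None,fx=3.7,fy=3.7))
E
```

```text
time_s: 10.2
tcp_pos: [0.4825, -0.0279, 0.0716]
ee_rot: [[-0.161, -0.987, 0.026], [-0.976, 0.163, 0.147], [-0.149, -0.001, -0.989]]
wrist_force: [-0.2, 3.0, -1.1]
gripper_width: 0.337
gripper_force: 30.0
tcp bay [ 0.01827518 -0.00044046]
```

View pics/s4.png

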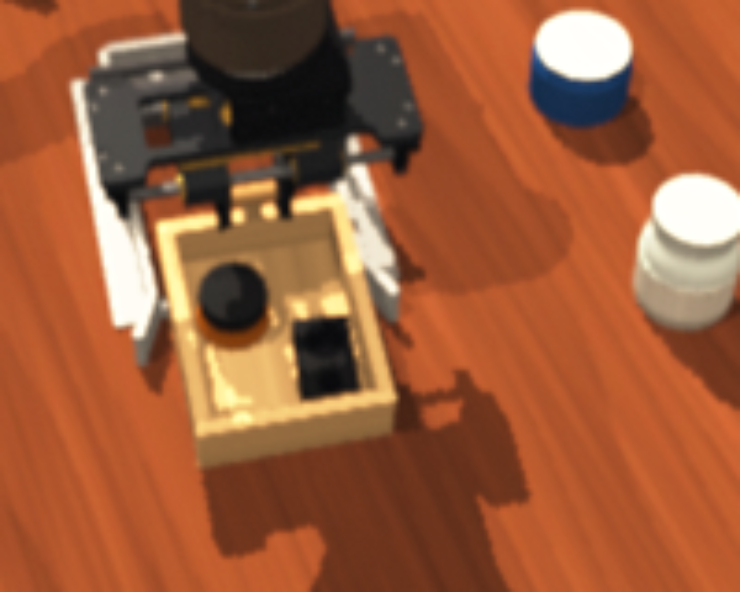

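```bash
python3 -m pendant '[{"x":0,"y":0.002,"z":-0.007,"rx":-0.004,"ry":0.001,"rz":0,"claw":0.2},{"x":0.001,"y":0.004,"z":-0.012,"rx":-0.007,"ry":0.001,"rz":0,"claw":0.2},{"x":0.002,"y":0.007,"z":-0.019,"rx":-0.011,"ry":0.002,"rz":0,"claw":0.2},{"x":0.002,"y":0.01,"z":-0.025,"rx":-0.014,"ry":0.002,"rz":0,"claw":0.2},{"x":0.002,"y":0.01,"z":-0.027,"rx":-0.014,"ry":0.002,"rz":0,"claw":0.2},{"x":0.002,"y":0.01,"z":-0.027,"rx":-0.014,"ry":0.002,"rz":0,"claw":0.6},{"x":0.002,"y":0.01,"z":-0.027,"rx":-0.014,"ry":0.002,"rz":0,"claw":0.6},{"x":0.002,"y":0.01,"z":-0.027,"rx":-0.014,"ry":0.002,"rz":0,"claw":0.6}]'
python3 - <<'E'
from h import *
s=sense();print("tcp bay",tobay(s["tcp_pos"]))
c=capture("side");m=best(c,"tray",(315,305))
def f(v,th): 
    sl=slice(285,480);return np.abs(render(c,v,tilted(th)())[sl]-m[sl]).sum()
v0=np.array([.471,-.087,1.4075])
for th in(.08,.1,.12):
    r=minimize(f,v0,(th,),method="Nelder-Mead",options=dict(initial_simplex=v0+np.vstack([np.zeros(3),np.diag([.01,.01,.05])])));print(th,r.fun,m.sum());show(r.x)
E
```

```text
time_s: 11.25
tcp_pos: [0.4821, -0.027, 0.0644]
ee_rot: [[-0.163, -0.986, 0.018], [-0.981, 0.164, 0.102], [-0.103, -0.001, -0.995]]
wrist_force: [0.4, -0.2, -0.6]
gripper_width: 0.568
gripper_force: 0.0
tcp bay [1.91835468e-02 9.06023164e-05]
0.08 50.9375 3632.0
centre bay [-0.044  -0.0016] yaw rel -0.0076
0.1 51.4375 3632.0
centre bay [-0.044  -0.0012] yaw rel -0.0115
0.12 52.8125 3632.0
centre bay [-0.0438 -0.0011] yaw rel -0.0035
```

```bash
python3 -m pendant '[{"x":0,"y":0,"z":0.2,"rx":0,"ry":0,"rz":0,"claw":0.6},{"x":0,"y":0,"z":0.28,"rx":0,"ry":0,"rz":0,"claw":0.6},{"x":-0.04,"y":-0.24,"z":0.28,"rx":0,"ry":0,"rz":0,"claw":0.4},{"x":-0.08,"y":-0.48,"z":0.28,"rx":0,"ry":0,"rz":0,"claw":0.4},{"x":-0.116,"y":-0.706,"z":0.28,"rx":0,"ry":0,"rz":0,"claw":0.4},{"x":-0.116,"y":-0.706,"z":0.28,"rx":0,"ry":0,"rz":0,"claw":0.4},{"x":-0.116,"y":-0.706,"z":0.08,"rx":0,"ry":0,"rz":0,"claw":0.4},{"x":-0.116,"y":-0.706,"z":-0.114,"rx":0,"ry":0,"rz":0,"claw":0.4}]'
python3 - <<'E'
from h import *
s=sense();print("tcp bay",tobay(s["tcp_pos"]))
c=capture("side");cv2.imwrite("pics/s5.png",cv2.resize(c["color"][210:390,230:430,::-1],None,fx=3.3,fy=3.3))
E
```

```text
time_s: 12.35
tcp_pos: [0.4539, -0.2028, 0.0355]
ee_rot: [[-0.162, -0.987, 0.021], [-0.981, 0.164, 0.102], [-0.104, -0.004, -0.995]]
wrist_force: [0.5, 0.1, 0.7]
gripper_width: 0.404
gripper_force: 0.0
tcp bay [-0.15887563 -0.00062585]
```

View pics/s5.png

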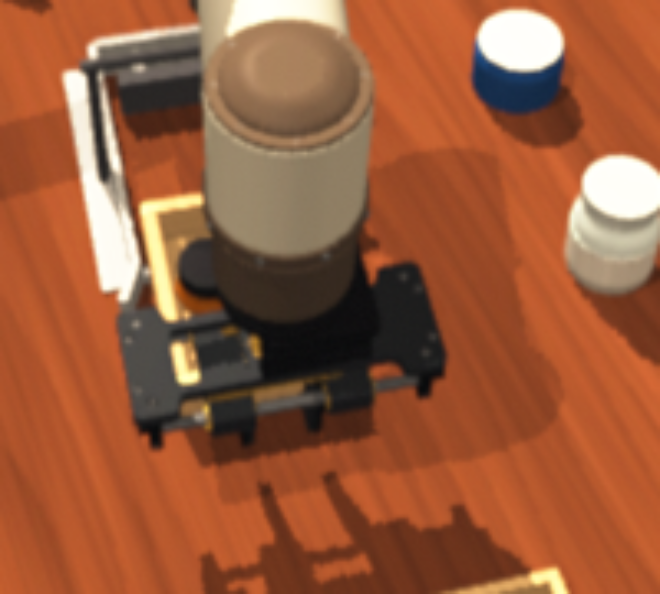

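The fingers are down behind the tail wall and the tray is resting on the sill. Now to push.

```bash
python3 -m pendant '[{"x":0.004,"y":0.026,"z":0,"rx":0,"ry":0,"rz":0,"claw":0.4},{"x":0.009,"y":0.053,"z":0,"rx":0,"ry":0,"rz":0,"claw":0.4},{"x":0.013,"y":0.079,"z":0,"rx":0,"ry":0,"rz":0,"claw":0.4},{"x":0.017,"y":0.105,"z":0,"rx":0,"ry":0,"rz":0,"claw":0.4},{"x":0.021,"y":0.13,"z":0,"rx":0,"ry":0,"rz":0,"claw":0.4},{"x":0.026,"y":0.155,"z":0,"rx":0,"ry":0,"rz":0,"claw":0.4},{"x":0.029,"y":0.177,"z":0,"rx":0,"ry":0,"rz":0,"claw":0.4},{"x":0.033,"y":0.197,"z":0,"rx":0,"ry":0,"rz":0,"claw":0.4}]'
python3 - <<'E'
from h import *
s=sense();print("tcp bay",tobay(s["tcp_pos"]),s["wrist_force"])
E
```

```text
time_s: 13.4
tcp_pos: [0.4624, -0.1552, 0.0373]
ee_rot: [[-0.161, -0.987, 0.02], [-0.982, 0.162, 0.099], [-0.101, -0.004, -0.995]]
wrist_force: [-1.5, -8.7, 4.2]
gripper_width: 0.397
gripper_force: 4.1
tcp bay [-0.11054156 -0.00123937] [-1.53653654 -8.67503595  4.24605227]
```

```bash
python3 -m pendant '[{"x":0.002,"y":0.01,"z":0,"rx":0,"ry":0,"rz":0,"claw":0.4},{"x":0.003,"y":0.02,"z":0,"rx":0,"ry":0,"rz":0,"claw":0.4},{"x":0.005,"y":0.03,"z":0,"rx":0,"ry":0,"rz":0,"claw":0.4},{"x":0.007,"y":0.04,"z":0,"rx":0,"ry":0,"rz":0,"claw":0.4},{"x":0.008,"y":0.05,"z":0,"rx":0,"ry":0,"rz":0,"claw":0.4},{"x":0.01,"y":0.06,"z":0,"rx":0,"ry":0,"rz":0,"claw":0.4},{"x":0.012,"y":0.07,"z":0,"rx":0,"ry":0,"rz":0,"claw":0.4},{"x":0.013,"y":0.08,"z":0,"rx":0,"ry":0,"rz":0,"claw":0.4}]'
python3 - <<'E'
from h import *
s=sense();print("tcp bay",tobay(s["tcp_pos"]),s["wrist_force"])
E
```

```text
time_s: 14.4
tcp_pos: [0.4654, -0.1355, 0.0372]
ee_rot: [[-0.162, -0.987, 0.02], [-0.982, 0.163, 0.099], [-0.101, -0.003, -0.995]]
wrist_force: [-2.1, -9.8, 3.1]
gripper_width: 0.401
gripper_force: 4.7
tcp bay [-0.09060556 -0.00100368] [-2.13404015 -9.79986541  3.07873358]
```

```bash
python3 -m pendant '[{"x":0.002,"y":0.01,"z":0,"rx":0,"ry":0,"rz":0,"claw":0.4},{"x":0.003,"y":0.02,"z":0,"rx":0,"ry":0,"rz":0,"claw":0.4},{"x":0.005,"y":0.03,"z":0,"rx":0,"ry":0,"rz":0,"claw":0.4},{"x":0.006,"y":0.037,"z":0,"rx":0,"ry":0,"rz":0,"claw":0.4},{"x":0.007,"y":0.042,"z":0,"rx":0,"ry":0,"rz":0,"claw":0.4},{"x":0.008,"y":0.047,"z":0,"rx":0,"ry":0,"rz":0,"claw":0.4},{"x":0.009,"y":0.053,"z":0,"rx":0,"ry":0,"rz":0,"claw":0.4},{"x":0.01,"y":0.059,"z":0,"rx":0,"ry":0,"rz":0,"claw":0.4}]'
python3 - <<'E'
from h import *
s=sense();print("tcp bay",tobay(s["tcp_pos"]),s["wrist_force"])
E
python3 -m pendant '[{"x":-0.001,"y":-0.008,"z":0,"rx":0,"ry":0,"rz":0,"claw":0.4},{"x":-0.003,"y":-0.016,"z":0,"rx":0,"ry":0,"rz":0,"claw":0.4},{"x":-0.004,"y":-0.024,"z":0,"rx":0,"ry":0,"rz":0,"claw":0.4},{"x":-0.004,"y":-0.024,"z":0,"rx":0,"ry":0,"rz":0,"claw":0.4},{"x":-0.002,"y":-0.014,"z":0,"rx":0,"ry":0,"rz":0,"claw":0.4},{"x":-0.001,"y":-0.006,"z":0,"rx":0,"ry":0,"rz":0,"claw":0.4},{"x":0,"y":0,"z":0,"rx":0,"ry":0,"rz":0,"claw":0.4},{"x":0.001,"y":0.008,"z":0,"rx":0,"ry":0,"rz":0,"claw":0.4}]'
```

```text
time_s: 15.4
tcp_pos: [0.468, -0.1218, 0.0379]
ee_rot: [[-0.161, -0.987, 0.02], [-0.982, 0.162, 0.098], [-0.1, -0.004, -0.995]]
wrist_force: [-2.9, -15.0, 7.8]
gripper_width: 0.4
gripper_force: 6.9
tcp bay [-0.07665836 -0.00133194] [ -2.86411397 -14.9530171    7.77553499]
time_s: 16.4
tcp_pos: [0.4677, -0.1169, 0.036]
ee_rot: [[-0.163, -0.987, 0.018], [-0.981, 0.164, 0.102], [-0.104, -0.001, -0.995]]
wrist_force: [-0.1, 0.2, 0.5]
gripper_width: 0.403
gripper_force: 0.0
```

```bash
python3 -m pendant '[{"x":0,"y":0,"z":-0.024,"rx":0,"ry":0,"rz":0,"claw":0.4},{"x":0.002,"y":0.012,"z":-0.024,"rx":0,"ry":0,"rz":0,"claw":0.4},{"x":0.004,"y":0.024,"z":-0.024,"rx":0,"ry":0,"rz":0,"claw":0.4},{"x":0.006,"y":0.035,"z":-0.024,"rx":0,"ry":0,"rz":0,"claw":0.4},{"x":0.008,"y":0.046,"z":-0.024,"rx":0,"ry":0,"rz":0,"claw":0.4},{"x":0.009,"y":0.055,"z":-0.024,"rx":0,"ry":0,"rz":0,"claw":0.4},{"x":0.01,"y":0.061,"z":-0.024,"rx":0,"ry":0,"rz":0,"claw":0.4},{"x":0.01,"y":0.061,"z":-0.024,"rx":0,"ry":0,"rz":0,"claw":0.4}]'
python3 - <<'E'
from h import *
s=sense();print("tcp bay",tobay(s["tcp_pos"]),s["wrist_force"])
c=capture("side");cv2.imwrite("pics/s6.png",cv2.resize(c["color"][210:370,230:430,::-1],None,fx=3.7,fy=3.7))
E
```

```text
time_s: 17.4
tcp_pos: [0.4702, -0.1016, 0.0301]
ee_rot: [[-0.163, -0.987, 0.018], [-0.981, 0.164, 0.102], [-0.104, -0.001, -0.995]]
wrist_force: [-1.1, -2.8, -2.2]
gripper_width: 0.401
gripper_force: 1.0
tcp bay [-0.05644744 -0.00024181] [-1.12080952 -2.82019416 -2.24889415]
```

View pics/s6.png

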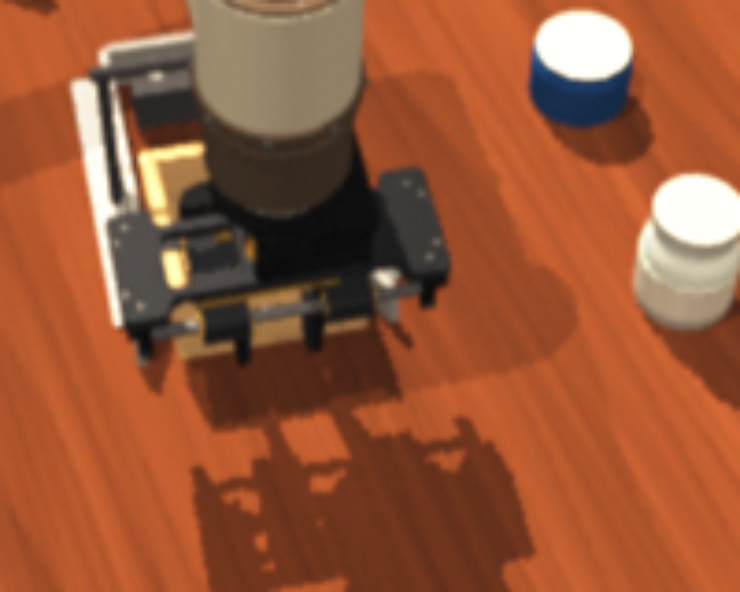

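The tray has tipped nose-down with its tail raised, and the push is free at about 3 N. Continuing.

```bash
python3 -m pendant '[{"x":0.002,"y":0.01,"z":0,"rx":0,"ry":0,"rz":0,"claw":0.4},{"x":0.003,"y":0.02,"z":0,"rx":0,"ry":0,"rz":0,"claw":0.4},{"x":0.005,"y":0.03,"z":0,"rx":0,"ry":0,"rz":0,"claw":0.4},{"x":0.007,"y":0.04,"z":0,"rx":0,"ry":0,"rz":0,"claw":0.4},{"x":0.008,"y":0.05,"z":0,"rx":0,"ry":0,"rz":0,"claw":0.4},{"x":0.01,"y":0.06,"z":0,"rx":0,"ry":0,"rz":0,"claw":0.4},{"x":0.012,"y":0.07,"z":0,"rx":0,"ry":0,"rz":0,"claw":0.4},{"x":0.013,"y":0.08,"z":0,"rx":0,"ry":0,"rz":0,"claw":0.4}]'
python3 - <<'E'
from h import *
s=sense();print("tcp bay",tobay(s["tcp_pos"]),s["wrist_force"])
E
```

```text
time_s: 18.45
tcp_pos: [0.4734, -0.0816, 0.03]
ee_rot: [[-0.163, -0.987, 0.018], [-0.981, 0.164, 0.102], [-0.104, -0.001, -0.995]]
wrist_force: [-0.9, -2.5, -2.8]
gripper_width: 0.398
gripper_force: 1.5
tcp bay [-0.03619382 -0.00021408] [-0.92560852 -2.50233034 -2.75434945]
```

```bash
python3 -m pendant '[{"x":0.002,"y":0.01,"z":0,"rx":0,"ry":0,"rz":0,"claw":0.4},{"x":0.003,"y":0.02,"z":0,"rx":0,"ry":0,"rz":0,"claw":0.4},{"x":0.005,"y":0.03,"z":0,"rx":0,"ry":0,"rz":0,"claw":0.4},{"x":0.007,"y":0.04,"z":0,"rx":0,"ry":0,"rz":0,"claw":0.4},{"x":0.008,"y":0.05,"z":0,"rx":0,"ry":0,"rz":0,"claw":0.4},{"x":0.01,"y":0.06,"z":0,"rx":0,"ry":0,"rz":0,"claw":0.4},{"x":0.012,"y":0.07,"z":0,"rx":0,"ry":0,"rz":0,"claw":0.4},{"x":0.013,"y":0.08,"z":0,"rx":0,"ry":0,"rz":0,"claw":0.4}]'
python3 - <<'E'
from h import *
s=sense();print("tcp bay",tobay(s["tcp_pos"]),s["wrist_force"])
E
```

```text
time_s: 19.45
tcp_pos: [0.4767, -0.0617, 0.03]
ee_rot: [[-0.163, -0.986, 0.018], [-0.981, 0.164, 0.102], [-0.104, -0.001, -0.995]]
wrist_force: [-0.3, -3.4, -2.4]
gripper_width: 0.401
gripper_force: 1.5
tcp bay [-0.01594025 -0.00019012] [-0.31565451 -3.39858014 -2.44729663]
```

```bash
python3 -m pendant '[{"x":0.001,"y":0.007,"z":0,"rx":0,"ry":0,"rz":0,"claw":0.4},{"x":0.002,"y":0.015,"z":0,"rx":0,"ry":0,"rz":0,"claw":0.4},{"x":0.004,"y":0.022,"z":0,"rx":0,"ry":0,"rz":0,"claw":0.4},{"x":0.005,"y":0.03,"z":0,"rx":0,"ry":0,"rz":0,"claw":0.4},{"x":0.006,"y":0.037,"z":0,"rx":0,"ry":0,"rz":0,"claw":0.4},{"x":0.007,"y":0.045,"z":0,"rx":0,"ry":0,"rz":0,"claw":0.4},{"x":0.009,"y":0.052,"z":0,"rx":0,"ry":0,"rz":0,"claw":0.4},{"x":0.01,"y":0.06,"z":0,"rx":0,"ry":0,"rz":0,"claw":0.4}]'
python3 - <<'E'
from h import *
s=sense();print("tcp bay",tobay(s["tcp_pos"]),s["wrist_force"])
E
```

```text
time_s: 20.45
tcp_pos: [0.4792, -0.0467, 0.03]
ee_rot: [[-0.163, -0.986, 0.018], [-0.981, 0.164, 0.102], [-0.104, -0.001, -0.995]]
wrist_force: [-0.3, -3.8, -2.6]
gripper_width: 0.401
gripper_force: 1.5
tcp bay [-0.00077345 -0.00021687] [-0.26315432 -3.83442133 -2.56770335]
```

```bash
python3 -m pendant '[{"x":0.001,"y":0.002,"z":0,"rx":0,"ry":0,"rz":0,"claw":0.4},{"x":0.001,"y":0.005,"z":0,"rx":0,"ry":0,"rz":0,"claw":0.4},{"x":0.001,"y":0.007,"z":0,"rx":0,"ry":0,"rz":0,"claw":0.4},{"x":0.002,"y":0.01,"z":0,"rx":0,"ry":0,"rz":0,"claw":0.4},{"x":0.002,"y":0.012,"z":0,"rx":0,"ry":0,"rz":0,"claw":0.4},{"x":0.002,"y":0.014,"z":0,"rx":0,"ry":0,"rz":0,"claw":0.4},{"x":0.003,"y":0.016,"z":0,"rx":0,"ry":0,"rz":0,"claw":0.4},{"x":0.003,"y":0.016,"z":0,"rx":0,"ry":0,"rz":0,"claw":0.4}]'
python3 - <<'E'
from h import *
s=sense();print("tcp bay",tobay(s["tcp_pos"]),s["wrist_force"])
for n,q in(("top",(290,277)),("side",(312,260))):
    c=capture(n)
    cv2.imwrite(f"pics/{n}7.png",cv2.resize(c["color"][200:330,220:400,::-1] if n=="top" else c["color"][190:330,230:400,::-1],None,fx=4,fy=4))
    # stop bar face estimate: project bar box for several offsets vs stop mask
    d=regions_of(c,"stop")
    if d:
        m=d[0]["region"].astype(np.float32);m2=cv2.erode(m,np.ones((1,1)))
        sc=[(round(float(np.abs(render(c,BAY,[box(x,x+.015,-.055,.055,0,.035)])-m).sum()),0),x) for x in np.arange(.165,.2,.003)]
        print(n,d[0]["conf"],m.sum(),sorted(sc)[:3])
E
```

```text
time_s: 21.45
tcp_pos: [0.4799, -0.0428, 0.0301]
ee_rot: [[-0.163, -0.986, 0.018], [-0.981, 0.164, 0.102], [-0.104, -0.001, -0.995]]
wrist_force: [-0.4, -2.7, -2.3]
gripper_width: 0.401
gripper_force: 1.7
tcp bay [ 0.00318657 -0.00028206] [-0.44169383 -2.70605723 -2.32014349]
top 0.39 28.0 [(412.0, np.float64(0.171)), (412.0, np.float64(0.17400000000000002)), (412.0, np.float64(0.17700000000000002))]
side 0.16 1323.0 [(1781.0, np.float64(0.19200000000000003)), (1783.0, np.float64(0.19800000000000004)), (1784.0, np.float64(0.18900000000000003))]
```

View pics/top7.png

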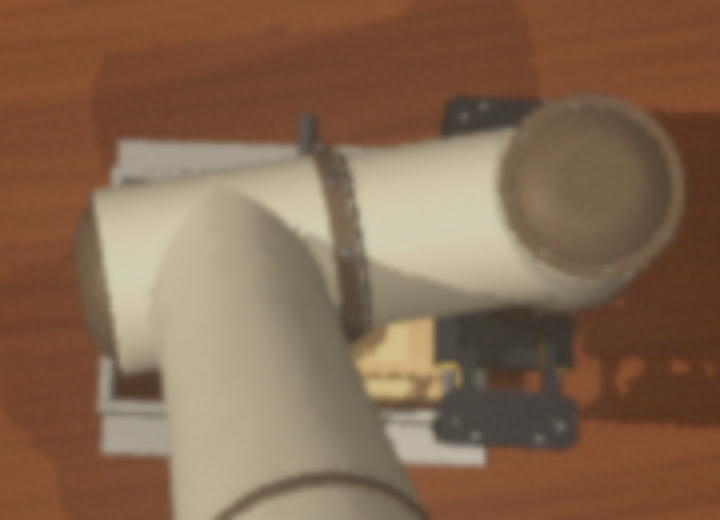

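```bash
python3 - <<'E'
from h import *
c=capture("top")
for u in(181,184): print(tobay(ground(c,(220+u/3.636-.4,210+228/3.636-.4),.035)))
print("sill outer top check",tobay(ground(c,(220+443/3.636-.4,210+240/3.636-.4),.012)))
E
python3 -m pendant '[{"x":0.001,"y":0.002,"z":0,"rx":0,"ry":0,"rz":0,"claw":0.4},{"x":0.001,"y":0.004,"z":0,"rx":0,"ry":0,"rz":0,"claw":0.4},{"x":0.001,"y":0.006,"z":0,"rx":0,"ry":0,"rz":0,"claw":0.4},{"x":0.001,"y":0.007,"z":0,"rx":0,"ry":0,"rz":0,"claw":0.4},{"x":0.002,"y":0.009,"z":0,"rx":0,"ry":0,"rz":0,"claw":0.4},{"x":0.002,"y":0.01,"z":0,"rx":0,"ry":0,"rz":0,"claw":0.4},{"x":0.002,"y":0.011,"z":0,"rx":0,"ry":0,"rz":0,"claw":0.4},{"x":0.002,"y":0.012,"z":0,"rx":0,"ry":0,"rz":0,"claw":0.4}]'
python3 - <<'E'
from h import *
s=sense();print("tcp bay",tobay(s["tcp_pos"]),s["wrist_force"])
E
```

```text
[0.16894251 0.0011136 ]
[0.16701835 0.00105396]
sill outer top check [0.00019897 0.00036844]
time_s: 22.7
tcp_pos: [0.4805, -0.0398, 0.0301]
ee_rot: [[-0.163, -0.986, 0.019], [-0.981, 0.164, 0.102], [-0.104, -0.002, -0.995]]
wrist_force: [0.1, -3.5, -1.5]
gripper_width: 0.401
gripper_force: 2.0
tcp bay [ 0.0062317  -0.00037024] [ 0.13975957 -3.54490786 -1.45483646]
```

```bash
python3 -m pendant '[{"x":-0.002,"y":-0.01,"z":0,"rx":0,"ry":0,"rz":0,"claw":0.4},{"x":-0.003,"y":-0.016,"z":0,"rx":0,"ry":0,"rz":0,"claw":0.4},{"x":-0.003,"y":-0.016,"z":0,"rx":0,"ry":0,"rz":0,"claw":0.4},{"x":-0.002,"y":-0.012,"z":0,"rx":0,"ry":0,"rz":0,"claw":0.4},{"x":-0.001,"y":-0.008,"z":0,"rx":0,"ry":0,"rz":0,"claw":0.4},{"x":-0.001,"y":-0.004,"z":0,"rx":0,"ry":0,"rz":0,"claw":0.4},{"x":0,"y":0,"z":0,"rx":0,"ry":0,"rz":0,"claw":0.4},{"x":0,"y":0.002,"z":0,"rx":0,"ry":0,"rz":0,"claw":0.4}]'
python3 -m pendant '[{"x":0,"y":0.001,"z":0,"rx":0,"ry":0,"rz":0,"claw":0.4},{"x":0,"y":0.002,"z":0,"rx":0,"ry":0,"rz":0,"claw":0.4},{"x":0,"y":0.002,"z":0,"rx":0,"ry":0,"rz":0,"claw":0.4},{"x":0,"y":0.003,"z":0,"rx":0,"ry":0,"rz":0,"claw":0.4},{"x":0.001,"y":0.004,"z":0,"rx":0,"ry":0,"rz":0,"claw":0.4},{"x":0.001,"y":0.004,"z":0,"rx":0,"ry":0,"rz":0,"claw":0.4},{"x":0.001,"y":0.004,"z":0,"rx":0,"ry":0,"rz":0,"claw":0.4},{"x":0.001,"y":0.004,"z":0,"rx":0,"ry":0,"rz":0,"claw":0.4}]'
python3 - <<'E'
from h import *
s=sense();print("tcp bay",tobay(s["tcp_pos"]),s["wrist_force"])
E
```

```text
time_s: 23.7
tcp_pos: [0.4803, -0.0398, 0.03]
ee_rot: [[-0.162, -0.987, 0.018], [-0.981, 0.163, 0.101], [-0.103, -0.001, -0.995]]
wrist_force: [-0.2, -4.7, 1.0]
gripper_width: 0.403
gripper_force: 2.2
time_s: 24.7
tcp_pos: [0.4803, -0.0387, 0.03]
ee_rot: [[-0.163, -0.986, 0.018], [-0.981, 0.164, 0.102], [-0.103, -0.001, -0.995]]
wrist_force: [0.4, -5.6, 1.5]
gripper_width: 0.398
gripper_force: 2.6
tcp bay [7.31866177e-03 3.29912152e-05] [ 0.42059993 -5.58073047  1.51455595]
```

```bash
python3 -m pendant '[{"x":0,"y":0.001,"z":0,"rx":0,"ry":0,"rz":0,"claw":0.4},{"x":0,"y":0.002,"z":0,"rx":0,"ry":0,"rz":0,"claw":0.4},{"x":0,"y":0.002,"z":0,"rx":0,"ry":0,"rz":0,"claw":0.4},{"x":0,"y":0.003,"z":0,"rx":0,"ry":0,"rz":0,"claw":0.4},{"x":0.001,"y":0.004,"z":0,"rx":0,"ry":0,"rz":0,"claw":0.4},{"x":0.001,"y":0.004,"z":0,"rx":0,"ry":0,"rz":0,"claw":0.4},{"x":0.001,"y":0.004,"z":0,"rx":0,"ry":0,"rz":0,"claw":0.4},{"x":0.001,"y":0.004,"z":0,"rx":0,"ry":0,"rz":0,"claw":0.4}]'
python3 -c "
from h import *
s=sense();print(tobay(s['tcp_pos']),s['wrist_force'])"
```

```text
time_s: 25.7
tcp_pos: [0.4804, -0.0377, 0.03]
ee_rot: [[-0.163, -0.986, 0.017], [-0.981, 0.164, 0.102], [-0.103, -0.0, -0.995]]
wrist_force: [-0.4, -6.5, 1.6]
gripper_width: 0.4
gripper_force: 2.7
[8.29134332e-03 8.99905948e-05] [-0.35012388 -6.45573767  1.59329668]
```

```bash
python3 -m pendant '[{"x":0,"y":0.001,"z":0,"rx":0,"ry":0,"rz":0,"claw":0.4},{"x":0,"y":0.002,"z":0,"rx":0,"ry":0,"rz":0,"claw":0.4},{"x":0,"y":0.002,"z":0,"rx":0,"ry":0,"rz":0,"claw":0.4},{"x":0,"y":0.003,"z":0,"rx":0,"ry":0,"rz":0,"claw":0.4},{"x":0.001,"y":0.004,"z":0,"rx":0,"ry":0,"rz":0,"claw":0.4},{"x":0.001,"y":0.004,"z":0,"rx":0,"ry":0,"rz":0,"claw":0.4},{"x":0.001,"y":0.004,"z":0,"rx":0,"ry":0,"rz":0,"claw":0.4},{"x":0.001,"y":0.004,"z":0,"rx":0,"ry":0,"rz":0,"claw":0.4}]'
python3 -c "
from h import *
s=sense();print(tobay(s['tcp_pos']),s['wrist_force'])"
```

```text
time_s: 26.7
tcp_pos: [0.4805, -0.0367, 0.03]
ee_rot: [[-0.163, -0.986, 0.017], [-0.981, 0.164, 0.102], [-0.103, -0.0, -0.995]]
wrist_force: [-1.3, -5.7, 1.2]
gripper_width: 0.403
gripper_force: 2.8
[9.26025421e-03 9.98688410e-05] [-1.29563816 -5.72019808  1.22051069]
```

```bash
python3 -m pendant '[{"x":0,"y":0.001,"z":0,"rx":0,"ry":0,"rz":0,"claw":0.4},{"x":0,"y":0.002,"z":0,"rx":0,"ry":0,"rz":0,"claw":0.4},{"x":0,"y":0.003,"z":0,"rx":0,"ry":0,"rz":0,"claw":0.4},{"x":0.001,"y":0.004,"z":0,"rx":0,"ry":0,"rz":0,"claw":0.4},{"x":0.001,"y":0.005,"z":0,"rx":0,"ry":0,"rz":0,"claw":0.4},{"x":0.001,"y":0.006,"z":0,"rx":0,"ry":0,"rz":0,"claw":0.4},{"x":0.001,"y":0.006,"z":0,"rx":0,"ry":0,"rz":0,"claw":0.4},{"x":0.001,"y":0.006,"z":0,"rx":0,"ry":0,"rz":0,"claw":0.4}]'
python3 -c "
from h import *
s=sense();print(tobay(s['tcp_pos']),s['wrist_force'])"
```

```text
time_s: 27.7
tcp_pos: [0.4806, -0.0361, 0.03]
ee_rot: [[-0.163, -0.987, 0.017], [-0.981, 0.164, 0.1], [-0.102, 0.0, -0.995]]
wrist_force: [-0.8, -9.0, 1.7]
gripper_width: 0.399
gripper_force: 4.8
[0.00991613 0.0001111 ] [-0.78684628 -8.97041419  1.72345383]
```

```bash
python3 -m pendant '[{"x":0,"y":0.001,"z":0,"rx":0,"ry":0,"rz":0,"claw":0.4},{"x":0,"y":0.002,"z":0,"rx":0,"ry":0,"rz":0,"claw":0.4},{"x":0,"y":0.003,"z":0,"rx":0,"ry":0,"rz":0,"claw":0.4},{"x":0.001,"y":0.004,"z":0,"rx":0,"ry":0,"rz":0,"claw":0.4},{"x":0.001,"y":0.004,"z":0,"rx":0,"ry":0,"rz":0,"claw":0.4},{"x":0.001,"y":0.004,"z":0,"rx":0,"ry":0,"rz":0,"claw":0.4},{"x":0.001,"y":0.004,"z":0,"rx":0,"ry":0,"rz":0,"claw":0.4},{"x":0.001,"y":0.004,"z":0,"rx":0,"ry":0,"rz":0,"claw":0.4}]'
python3 -c "
from h import *
s=sense();print(tobay(s['tcp_pos']),s['wrist_force'])"
```

```text
time_s: 28.7
tcp_pos: [0.4806, -0.0359, 0.03]
ee_rot: [[-0.163, -0.987, 0.016], [-0.982, 0.164, 0.099], [-0.101, 0.0, -0.995]]
wrist_force: [-0.6, -13.9, 2.2]
gripper_width: 0.398
gripper_force: 6.8
[0.01007926 0.00013678] [ -0.62345807 -13.93275046   2.22341435]
```

Firm contact: the push rose from 6 N to 14 N with almost no travel. Backing off, then checking.

```bash
python3 -m pendant '[{"x":-0.003,"y":-0.02,"z":0,"rx":0,"ry":0,"rz":0,"claw":0.4},{"x":-0.012,"y":-0.08,"z":0,"rx":0,"ry":0,"rz":0,"claw":0.4},{"x":-0.03,"y":-0.2,"z":0,"rx":0,"ry":0,"rz":0,"claw":0.4},{"x":-0.05,"y":-0.4,"z":0,"rx":0,"ry":0,"rz":0,"claw":0.4},{"x":-0.05,"y":-0.5,"z":0.2,"rx":0,"ry":0,"rz":0,"claw":0.4},{"x":-0.05,"y":-0.7,"z":0.45,"rx":0,"ry":0,"rz":0,"claw":0.4},{"x":-0.05,"y":-0.9,"z":0.7,"rx":0,"ry":0,"rz":0,"claw":0.4},{"x":-0.05,"y":-0.9,"z":0.7,"rx":0,"ry":0,"rz":0,"claw":0.4}]'
python3 -m pendant '[{"x":0,"y":-0.2,"z":0.1,"rx":0,"ry":0,"rz":0,"claw":0.4},{"x":0,"y":-0.4,"z":0.2,"rx":0,"ry":0,"rz":0,"claw":0.4},{"x":0,"y":-0.6,"z":0.2,"rx":0,"ry":0,"rz":0,"claw":0.4},{"x":0,"y":-0.6,"z":0.2,"rx":0,"ry":0,"rz":0,"claw":0.4},{"x":0,"y":-0.6,"z":0.2,"rx":0,"ry":0,"rz":0,"claw":0.4},{"x":0,"y":-0.6,"z":0.2,"rx":0,"ry":0,"rz":0,"claw":0.4},{"x":0,"y":-0.6,"z":0.2,"rx":0,"ry":0,"rz":0,"claw":0.4},{"x":0,"y":-0.6,"z":0.2,"rx":0,"ry":0,"rz":0,"claw":0.4}]'
python3 - <<'E'
from h import *
for n,q in(("top",(290,277)),("side",(312,260))):
    c=capture(n)
    if n=="top": cv2.imwrite("pics/top8.png",cv2.resize(c["color"][210:330,220:400,::-1],None,fx=4.4,fy=4.4))
    m=best(c,"tray",q)
    if m is None: print("none");continue
    v0=np.array([BAY[0]+.096*.1625,BAY[1]+.096*.9867,1.4])
    r=minimize(lambda v:np.abs(render(c,v,tray_parts())-m).sum(),v0,method="Nelder-Mead",options=dict(initial_simplex=v0+np.vstack([np.zeros(3),np.diag([.01,.01,.05])])));print(n,r.fun,m.sum());show(r.x)
E
```

```text
time_s: 29.7
tcp_pos: [0.4699, -0.261, 0.2081]
ee_rot: [[-0.163, -0.986, 0.023], [-0.981, 0.165, 0.101], [-0.103, -0.006, -0.995]]
wrist_force: [0.4, -0.4, 0.4]
gripper_width: 0.4
gripper_force: 0.0
time_s: 30.7
tcp_pos: [0.4694, -0.4082, 0.2554]
ee_rot: [[-0.162, -0.987, 0.019], [-0.981, 0.163, 0.102], [-0.103, -0.002, -0.995]]
wrist_force: [-0.4, -0.4, -1.0]
gripper_width: 0.399
gripper_force: 0.0
top 531.6875 3009.0
centre bay [ 0.095  -0.0002] yaw rel -0.0072
side 223.1875 2740.0
centre bay [ 0.0947 -0.0009] yaw rel -0.0215
```

View pics/top8.png

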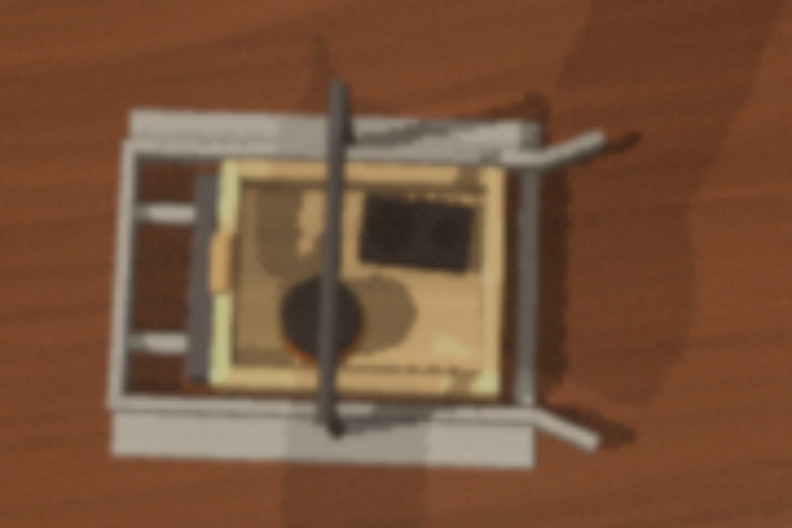

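The tray (210–503, 160–395) lies flat and square against the dark stop bar. Its tail is clear of the sill at x≈525 by about 10 mm, and the jar (320,315) and mould (417,232) are in place. Handing in.

```bash
python3 -c "
from station import *
print(finish_job())"
```

```text
the job is handed in; nothing more can be done
None
```

The tray is parked flat in the bay, pressed against the end stop and released with the jar and mould still in it, and the job is handed in at about 31 s; the judge's verdict was not returned.

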